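# Hold the right pusher down the slicer's feed chute

## Task

Three food pushers of different thickness stand by the vegetable slicer: pick up the one whose shaft just fits the slicer's feed chute (not the one too thick to go in, nor the slack thin one) and slide it down the chute, against the spring plate inside, until its collar is down at the chute's rim. Finish while still gripping it and holding it down there, because the spring pushes it up again if you let go; leave the jar, the tub and the food box where they are.

Things in the scene. Friction and masses are not known exactly. Their poses are not given: they have to be found in the camera images.
- slicer: Vegetable slicer, fixed. Aluminium base 200 mm (x) by 300 (y, -100 to +200), 70 high; round drum of 188 mm diameter up to 90 high; on it an upright white feed chute, outside 74 (x) by 50 (y), 90 to 170 high. White motor housing 130 x 85, 138 high, centred 150 mm to its +y; spout on its -x side. Origin on the table under the middle of the chute; z up.
- chute_mouth (a point): Centre of the chute's open top, level with its rim, 170 mm above the table; axes as the slicer's (x along the long side of the slot). The slot is 50 mm (x) by 26 mm (y), straight down, its top edge bevelled 3 mm all round. Half a turn of a pusher makes no difference.
- plate (a joint): Spring plate inside the chute, filling the slot loosely. 0 = up, its top 50 mm below the rim; grows in m as it is pressed down, to at most 0.024. The spring pushes up with 4 N at 0 and 0.4 N more for every mm, and brings it back to 0 when let go. A pusher with a 70 mm shaft has its collar on the rim at 0.020.
- pusher_mid: Middle-sized food pusher, black plastic, standing on its foot. Shaft 48 mm (x) by 24 mm (y), 70 mm tall; then a flat collar 68 x 44 mm from 70 to 76 mm above the foot; then an upright grip bar 36 (x) by 20 mm (y) from 76 to 120 mm. Origin: centre of the foot's underside, z up the shaft. Its shaft is 2 mm smaller than the chute's slot both ways; about 0.11 kg.
- pusher_thick: Thick food pusher, black plastic, standing on its foot. Shaft 60 mm (x) by 32 mm (y), 70 mm tall; then a flat collar 80 x 52 mm from 70 to 76 mm above the foot; then an upright grip bar 36 (x) by 20 mm (y) from 76 to 120 mm. Origin: centre of the foot's underside, z up the shaft. Too thick for the chute; about 0.15 kg.
- pusher_thin: Thin food pusher, black plastic, standing on its foot. Shaft 38 mm (x) by 18 mm (y), 70 mm tall; then a flat collar 58 x 38 mm from 70 to 76 mm above the foot; then an upright grip bar 36 (x) by 20 mm (y) from 76 to 120 mm. Origin: centre of the foot's underside, z up the shaft. Goes into the chute but is slack in it; about 0.08 kg.
- spice_jar: Bystander: small brown glass jar with black cap, 52 mm diameter, 75 mm tall, standing loose. Origin under its centre.
- powder_tub: Bystander: white tub, 90 mm diameter, 150 mm tall, standing loose. Origin under its centre.
- food_box: Bystander: closed white food box with green lid, 88 mm (x) by 128 mm (y), 65 mm tall, loose. Origin under its centre.
Not all that is in view belongs to the job. What is shaped like the pusher_mid but orange or red is not meant.

How it is judged:
On the way, in this order (a step that is already met when the one before it is completed fails the run):
1. the middle-sized pusher is gripped and lifted clear of the table (height (world z) of pusher_mid above 0.03 m and contact force between the fingers and pusher_mid above 0.5 N), for 0.2 s.
2. the foot of its shaft is inside the chute, at least 10 mm below the rim (z of pusher_mid in the frame of chute_mouth below -0.01 m and horizontal distance between pusher_mid and chute_mouth below 0.006 m), for 0.1 s.
At the end, for the whole second after the job is handed in: The middle pusher is upright in the chute (0.08 rad; centred within 6 mm; within 0.12 rad of the slot), foot over 62 mm below the rim, spring plate pressed over 14 mm (collar within 6 mm of the rim), over 3 N between pusher and slicer, still (0.02 m/s), gripped by the fingers (over 1 N) (value of joint plate above 0.014 m and z of pusher_mid in the frame of chute_mouth below -0.062 m and horizontal distance between pusher_mid and chute_mouth below 0.006 m and angle between pusher_mid's own z axis and vertical below 0.08 rad and angle between the x axis of pusher_mid and the x axis of slicer, either way round below 0.12 rad and contact force between the fingers and pusher_mid above 1 N and contact force between pusher_mid and slicer above 3 N and linear speed of pusher_mid below 0.02 m/s); the arm keeps its last pose, push and grip.
It fails at once if the jar is shifted by more than 40 mm or tipped (distance of spice_jar from where it was at the start of the episode above 0.04 m or angle between spice_jar's own z axis and vertical above 0.5 rad).
It fails at once if the tub is shifted by more than 40 mm or tipped (distance of powder_tub from where it was at the start of the episode above 0.04 m or angle between powder_tub's own z axis and vertical above 0.5 rad).
It fails at once if the food box is shifted by more than 40 mm or tipped (distance of food_box from where it was at the start of the episode above 0.04 m or angle between food_box's own z axis and vertical above 0.5 rad).
It also fails if it takes over 48 s, if anything falls off the work surface, if the arm or the gripper's body presses on something with over 40 N, if the wrist force passes 120 N, or if a joint passes its speed limit or range.

## Robot

A 7-joint arm with a two-finger parallel gripper is mounted at the origin on the work surface. World frame = base frame: x ahead of the robot, y to its left, z up, the work surface at z = 0. Lengths are in m, angles in rad, forces in N, time in s.
With the tool pointing down it reaches from about 0.4 to 0.85 m from the base axis. Payload 10.4 kg.
Tool frame: the origin (TCP) lies on the centre line of the jaws, within the pads' length; the fingertips stand 17 mm ahead of it and the grasp point (between the pads) lies 2 mm behind it; z points along the fingers, y is the direction in which the jaws open and shut (so a half turn about z gives the same grasp; the last joint's range is limited). The gripper opens to 87 mm and grips with 3 to 60 N. Pads are 19 mm wide; open, the fingers measure 117 mm over their backs; the gripper's body (75 mm by 190 mm) begins 51 mm behind the grasp point.
Start: joints at [-1.368, 0.332, -0.065, 1.46, 0.022, 1.35, -0.088], TCP at [0.14, 0.609, 0.24] pointing down, gripper open.
Joint ranges: [-2.6, 2.6], [-0.5, 2.12], [-1.47, 1.34], [0.16, 2.42], [-1.27, 4.41], [0.06, 2.06], [-2.6, 2.6]. Speed limits (rad/s): [2.22, 2.22, 2.79, 2.79, 3.14, 3.14, 3.14].

## Interface

Orientations are given as a unit quaternion [x, y, z, w].
In Python, from bench import r gives the robot as it stands.
- The arm moves only by the tool apply_moves, never from a script. Its argument "commands" is a list of rows, each an object with "rot": the turn, a rotation vector about the world's x, y, z in units of 180 degrees (1.0 is 180 degrees), a list of three; "linear": the shift along the world's x, y, z in units of 0.3 m (1.0 is 0.3 m), a list of three; "grip": the closure, from -1 (fully open) to 1 (shut). A call has 1 to 20 rows; each row is the pose to reach, as a shift and turn from the pose commanded when the call began, turning the shorter way round; what a row does not reach only later rows make up. A row lasts 1/10 s, in which the tool goes at most 50 mm and 8.59 degrees, less where a joint would pass 70% of its speed; a pose out of reach is approached as far as the arm can. A call with a number of a shift or a turn outside -1 to 1 is refused whole. A call with a gripper value outside its range is refused whole. The fingers move at their own pace and stop on an object; "newtons" is the grip in N (left out, the last holds). Time passes only in rows, so rows that repeat a pose let the fingers close. It gives the time, the measured TCP pose, the force and the opening at its end, in the units of the state.
- r.read_state(): the state, without advancing time (a new reading comes with each control period).
- r.camera(name): name is "side" or "top"; returns a dict with "frame" (420x560x3 uint8, red, green, blue), "mtx" (3x3 intrinsics, pixels), "extrinsics" (4x4, takes a point from world to camera coordinates). Camera axes: x right, y down, z forward; pixel columns grow to the right and rows downward; lengths in m; the calibration is good to about 2 mm. A picture is of the moment at which its call begins. There is no depth.
- r.close_job(): hands the job in, once; it reports no verdict.
Trained networks look in a picture, given as the dict that the camera call returned (one of the last four; its "shot" number tells which), for a name from the list of things; names that differ only in an ending like _2 or _b are one class to them, and where a whole thing is asked for, a point or a joint stands for the part that bears it (a point fixed in the world has none). Each returns a list of dicts, best first, with "p" (0 to 1); they miss things now and then, are a little off and sometimes report something else, mostly with a low value. They report only what shows in the picture. A call takes as long as a camera call. They do not tell look-alikes from the thing itself.
- r.search_frame(thing, picture): "bbox" ([left, top, width, height] in pixels, round what is visible of it).
- r.spot_point(thing, picture): "location" ([column, row] in pixels: a listed point, or the origin of a listed thing).
The state is a dict: "time": time; "joint_positions": joint angles; "joint_vel": joint speeds; "joint_torque": joint torques, N m; "ee_pos": TCP position; "eef_rot": TCP orientation; "ft_force": force on the tool from outside, world axes, zero at the start; "torque": the same for the moment, N m; "width": finger opening in m.
Only numpy, scipy, OpenCV 4.12 (cv2) and the standard library are available. Lean on these libraries where they do the work, as an engineer would, in place of code of your own. Each camera call takes 0.05 s, during which the arm holds its last target. There are 200 camera calls.

## Working session

There is one attempt and no reset: what is moved stays moved. The work goes in short steps, Python scripts to look and compute and a tool call to move; the robot and the scene stay as the last step left them, time stands still between calls to the robot, and variables do not carry over. Pictures are saved under pics/ and viewed, about 8 in all and at most 12, crops included, and the job is handed in when it is done.

Besides the shell and the picture viewer there is one more tool, called after "Call:" as name(argument=value, ...) on one line, values as JSON. apply_moves: Moves the arm, as the interface text tells. Its arguments: {"type":"object","properties":{"commands":{"type":"array","items":{"type":"object","properties":{"rot":{"type":"array","items":{"type":"number"}},"linear":{"type":"array","items":{"type":"number"}},"grip":{"type":"number"}}}},"newtons":{"type":"number"}},"required":["commands"]}

```bash
mkdir -p pics; ls
python3 - <<'E'
from bench import r
import cv2,pickle
s=r.read_state();print({k:s[k] for k in('time','ee_pos','eef_rot','ft_force','width')})
P={}
for n in('top','side'):
    p=r.camera(n);P[n]=p;cv2.imwrite(f'pics/{n}1.png',p['frame'][:,:,::-1])
    print(n,p['mtx'].tolist(),p['extrinsics'].round(4).tolist())
    for t in('slicer','chute_mouth','pusher_mid','pusher_thick','pusher_thin'):
        for f in(r.search_frame,r.spot_point):
            print(t,[(([round(v) for v in d.get('bbox',d.get('location'))]),round(d['p'],2)) for d in f(t,p)])
pickle.dump(P,open('p1.pkl','wb'))
import numpy as np
a=[P[n]['frame'][:,:,::-1] for n in P]
E
```

```text
pics
{'time': 0.0, 'ee_pos': array([0.13987305, 0.60877576, 0.23875648]), 'eef_rot': array([ 1.12673924e-01,  9.93631760e-01, -7.15245627e-04, -4.05528917e-05]), 'ft_force': array([ 0.10086815, -0.57882867, -0.42913228]), 'width': 0.0870166442040492}
top [[471.5792038281181, 0.0, 284.5958287811432], [0.0, 471.5792038281181, 207.70072834172456], [0.0, 0.0, 1.0]] [[0.0063, -0.9997, -0.0222, -0.0862], [-0.99, -0.0031, -0.1407, 0.6227], [0.1406, 0.0229, -0.9898, 1.0802], [0.0, 0.0, 0.0, 1.0]]
slicer [([63, 200, 151, 107], 0.6)]
slicer [([167, 251], 0.97)]
chute_mouth []
chute_mouth [([145, 246], 0.94)]
pusher_mid [([319, 162, 28, 28], 0.88), ([301, 207, 28, 31], 0.65), ([250, 230, 30, 32], 0.63), ([347, 204, 31, 23], 0.61), ([244, 179, 32, 28], 0.61), ([366, 136, 48, 52], 0.58)]
pusher_mid [([260, 247], 0.78), ([316, 226], 0.71), ([331, 182], 0.69), ([359, 219], 0.62)]
pusher_thick [([302, 262, 23, 30], 0.22)]
pusher_thick [([384, 293], 0.76), ([313, 226], 0.62), ([145, 248], 0.17)]
pusher_thin [([299, 262, 24, 28], 0.91)]
pusher_thin [([313, 276], 0.85)]
side [[467.4701529958858, 0.0, 288.1206171349236], [0.0, 467.4701529958858, 211.0208191469232], [0.0, 0.0, 1.0]] [[0.8729, -0.4878, -0.0087, -0.5938], [-0.3779, -0.6648, -0.6444, 0.2405], [0.3085, 0.5658, -0.7647, 0.9526], [0.0, 0.0, 0.0, 1.0]]
slicer [([138, 92, 103, 120], 0.78)]
slicer [([194, 177], 0.88)]
chute_mouth [([136, 89, 104, 120], 0.71)]
chute_mouth [([184, 128], 0.82)]
pusher_mid [([224, 200, 32, 46], 0.81), ([302, 261, 32, 51], 0.8), ([269, 232, 34, 41], 0.74), ([271, 178, 23, 45], 0.65), ([319, 221, 36, 42], 0.58)]
pusher_mid [([238, 240], 0.83), ([319, 300], 0.78), ([335, 260], 0.77), ([330, 202], 0.75), ([288, 266], 0.6), ([283, 217], 0.55)]
pusher_thick [([227, 324, 52, 56], 0.56)]
pusher_thick [([254, 362], 0.56)]
pusher_thin [([212, 248, 33, 48], 0.86), ([329, 343, 27, 40], 0.61)]
pusher_thin [([232, 288], 0.65)]
```

Run:
```python
import pickle,cv2
P=pickle.load(open('p1.pkl','rb'))
cv2.imwrite('pics/top2.png',cv2.resize(P['top']['frame'][110:320,50:440,::-1],None,fx=2,fy=2,interpolation=cv2.INTER_CUBIC))
cv2.imwrite('pics/side2.png',cv2.resize(P['side']['frame'][80:390,110:440,::-1],None,fx=1.9,fy=1.9,interpolation=cv2.INTER_CUBIC))
```

```text
(no output)
```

View pics/top2.png

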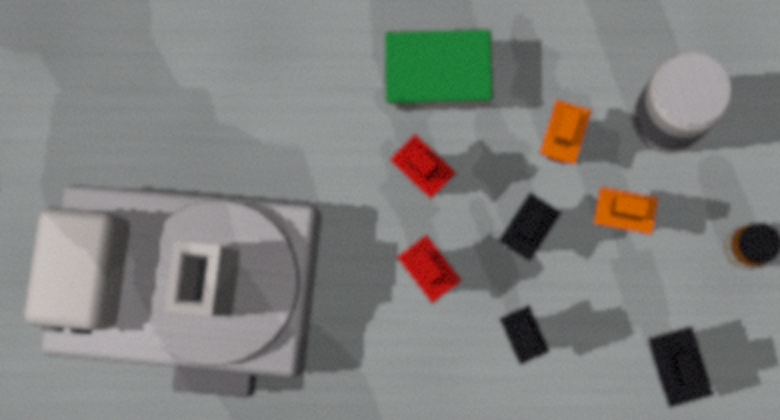

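View pics/side2.png

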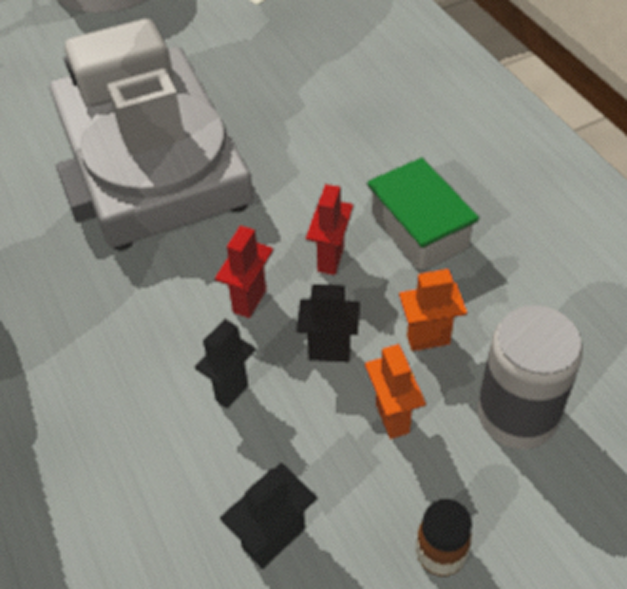

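The top crop shows three black pushers, in full-image pixels: (315,223), (312,277) and (390,293). The one at (315,223) looks mid-sized, (312,277) is the thinnest and (390,293) the largest. The red and orange pushers are decoys. The side crop matches: mid at (283,249), thin (229,271), thick (252,352), with the slicer chute near (184,128). Next I'll fit the models to the silhouettes and check each size.

```bash
cat > h.py <<'E'
import numpy as np,cv2
from scipy.optimize import minimize
from scipy.spatial.transform import Rotation as R
S=4
DIM={'mid':(48,24,68,44),'thick':(60,32,80,52),'thin':(38,18,58,38)}
def boxes(k):
    a,b,c,d=DIM[k];return[(a,b,0,70),(c,d,70,76),(36,20,76,120)]
def proj(p,X):
    X=np.atleast_2d(X);c=X@p['extrinsics'][:3,:3].T+p['extrinsics'][:3,3];u=c@p['mtx'].T;return u[:,:2]/u[:,2:]
def corners(b):
    a,w,z0,z1=b;return np.array([[sx*a/2,sy*w/2,z] for sx in(-1,1) for sy in(-1,1) for z in(z0,z1)])/1e3
def pose(q,X): return R.from_euler('z',q[3]).apply(X)+np.array(q[:3])
def sil(p,q,k,roi):
    x,y,w,h=roi;m=np.zeros((h*S,w*S),np.uint8)
    for b in boxes(k):
        u=(proj(p,pose(q,corners(b)))-[x,y]+.5)*S
        cv2.fillConvexPoly(m,cv2.convexHull(np.round(u*16).astype(np.int32)),1,shift=4)
    return cv2.resize(m.astype(np.float32),(w,h),interpolation=cv2.INTER_AREA)
def ray(p,u):
    Rm=p['extrinsics'][:3,:3];return -Rm.T@p['extrinsics'][:3,3],Rm.T@np.linalg.solve(p['mtx'],[u[0],u[1],1])
def tri(pu):
    A=np.zeros((3,3));b=np.zeros(3)
    for p,u in pu:
        o,d=ray(p,u);d/=np.linalg.norm(d);M=np.eye(3)-np.outer(d,d);A+=M;b+=M@o
    return np.linalg.solve(A,b)
def plane(p,u,z):
    o,d=ray(p,u);return o+d*(z-o[2])/d[2]
E
python3 - <<'E'
from h import *
import pickle
P=pickle.load(open('p1.pkl','rb'));t,s=P['top'],P['side']
def soft(p,roi):
    x,y,w,h=roi;f=p['frame'][y:y+h,x:x+w].astype(float).max(2)
    return np.clip((95-f)/(95-35),0,1),f
for name,ut,us in(('a',(315,223),(283,249)),('b',(312,277),(229,271)),('c',(390,293),(252,352))):
    X=tri([(t,ut),(s,us)]);print(name,X.round(3))
    obs=[]
    for p,u in((t,ut),(s,us)):
        roi=(u[0]-32,u[1]-36,64,min(72,420-u[1]+36));m,f=soft(p,roi);obs.append((p,roi,m))
    print([np.percentile(o[2],[50]).tolist() for o in obs])
    for k in DIM:
        best=None
        for y0 in np.arange(0,np.pi,np.pi/6):
            c=lambda q:sum(((sil(p,[q[0],q[1],q[2],q[3]],k,roi)-m)**2).sum() for p,roi,m in obs)
            o=minimize(c,[X[0],X[1],0,y0],method='Nelder-Mead',options=dict(initial_simplex=np.array([[X[0],X[1],0,y0]]*5)+np.vstack([np.zeros(4),np.diag([.01,.01,.01,.25])]),maxiter=150))
            if best is None or o.fun<best.fun:best=o
        print(name,k,round(best.fun,1),best.x.round(4))
# chute net estimate
print('chute',tri([(t,(145,246)),(s,(184,128))]))
for n in('spice_jar','powder_tub','food_box'):pass
crops=[]
for p,u in((t,(315,223)),(s,(283,249)),(t,(148,247)),(s,(184,128))):
    c=p['frame'][u[1]-33:u[1]+33,u[0]-44:u[0]+44,::-1];crops.append(cv2.resize(c,(396,297),interpolation=cv2.INTER_CUBIC))
cv2.imwrite('pics/crops.png',np.vstack([np.hstack(crops[:2]),np.hstack(crops[2:])]))
E
```

```text
a [ 0.583 -0.154  0.065]
[[0.0], [0.0]]
a mid 85.9 [ 5.8250e-01 -1.5210e-01 -9.0000e-04  2.5975e+00]
a thick 489.7 [ 0.5829 -0.149  -0.0065  2.6173]
a thin 175.2 [ 5.8220e-01 -1.5270e-01 -1.5000e-03  2.5588e+00]
b [ 0.46  -0.147  0.064]
[[0.0], [0.0]]
b mid 421.7 [ 0.4611 -0.1426 -0.0042  0.8539]
b thick 762.1 [ 0.4644 -0.133  -0.024   1.1267]
b thin 137.1 [ 0.4598 -0.1459 -0.0007  0.4951]
c [ 0.425 -0.325  0.06 ]
[[0.0], [0.0]]
c mid 245.6 [ 0.4257 -0.323   0.002   0.2545]
c thick 143.9 [ 4.2570e-01 -3.2140e-01  8.0000e-04  3.4475e+00]
c thin 596.4 [ 4.2400e-01 -3.2550e-01  3.3000e-03  3.3237e+00]
chute [0.52020933 0.21140972 0.1574218 ]
```

View pics/crops.png

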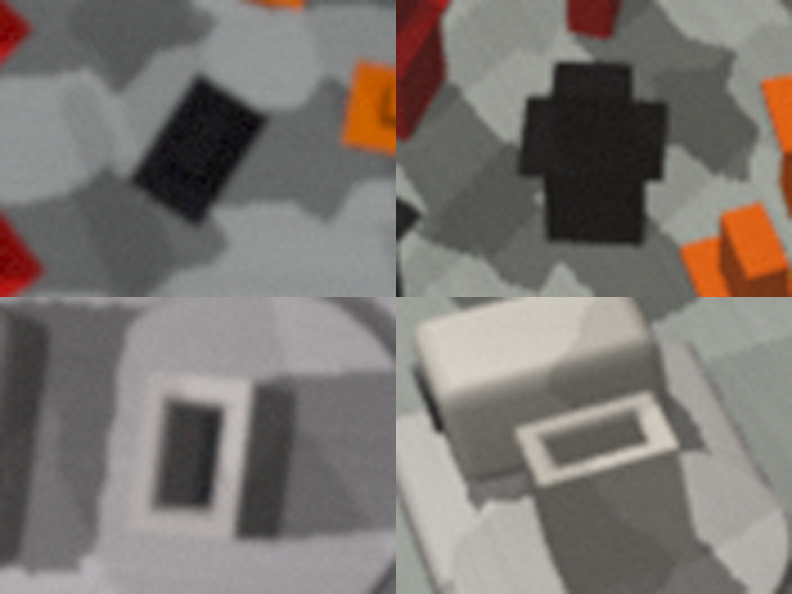

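The enlarged crop and the model fits agree. The black pusher at top (315,223) / side (283,249) fits the mid size best, with a residual of 86 against 175 for thin and 490 for thick. The other two fit thin and thick. Next is the chute pose and clearances to the neighbours.

Run:
```python
from h import *
import pickle
from scipy.optimize import least_squares
P=pickle.load(open('p1.pkl','rb'));t,s=P['top'],P['side']
def px(l,u): return np.array(l,float)/4.5-.5+np.array(u)-[44,33]+.1
ct=px([(130,533-297),(152,373-297),(238,538-297),(252,380-297)],(148,247)) # corners (-x,+y),(+x,+y),(-x,-y),(+x,-y)
cs=px([(517-396,428-297),(653-396,392-297),(540-396,486-297),(678-396,445-297)],(184,128))
L=np.array([[-37,25,0],[37,25,0],[-37,-25,0],[37,-25,0]])/1e3
for a,b,c in zip(ct,cs,L):print(tri([(t,a),(s,b)]).round(4))
f=lambda q:np.r_[(proj(t,pose(q,L))-ct).ravel(),(proj(s,pose(q,L))-cs).ravel()]
o=least_squares(f,[.52,.21,.17,0]);print(o.x.round(4),abs(o.fun).max().round(2),o.fun.round(1))
f2=lambda q:f([q[0],q[1],.17,q[2]]);o=least_squares(f2,[.52,.21,0]);print('z fixed',o.x.round(4),o.fun.round(1))
for n,u,z in(('orangeA',(50+568/2,110+132/2),.076),('orangeB',(50+627/2,110+210/2),.076),('redA',(50+423/2,110+166/2),.076),('redB',(50+430/2,110+269/2),.076),('tub',(50+690/2,110+95/2),.15),('box',(50+440/2,110+67/2),.065),('jar',(50+757/2,110+243/2),.075)):
    X=plane(t,u,z);d=X[:2]-[.5825,-.152];print(n,X.round(3),'in jaw frame (y along jaws)',R.from_euler('z',.544).apply([*d,0])[:2].round(3))
```

```text
[0.4817 0.2299 0.172 ]
[0.5558 0.224  0.1705]
[0.478  0.18   0.1718]
[0.5517 0.1771 0.1701]
[ 0.5168  0.2028  0.171  -0.074 ] 0.71 [ 0.  -0.4 -0.5 -0.1 -0.3  0.4  0.7  0.2 -0.3  0.2 -0.4 -0.4  0.4  0.
  0.6  0.1]
z fixed [ 0.5169  0.2034 -0.0741] [-0.1 -0.4 -0.6 -0.1 -0.5  0.4  0.6  0.2 -0.3  0.4 -0.4 -0.1  0.5  0.2
  0.6  0.3]
orangeA [ 0.693 -0.199  0.076] in jaw frame (y along jaws) [0.119 0.018]
orangeB [ 0.602 -0.265  0.076] in jaw frame (y along jaws) [ 0.075 -0.087]
redA [ 0.653 -0.03   0.076] in jaw frame (y along jaws) [-0.003  0.141]
redB [ 0.533 -0.04   0.076] in jaw frame (y along jaws) [-0.1    0.071]
tub [ 0.719 -0.325  0.15 ] in jaw frame (y along jaws) [ 0.206 -0.078]
box [ 0.774 -0.048  0.065] in jaw frame (y along jaws) [0.11  0.188]
jar [ 0.565 -0.413  0.075] in jaw frame (y along jaws) [ 0.12  -0.232]
```

Call:
apply_moves(commands=[{"linear": [0.9,-0.7,0.15],"rot": [0,0,0],"grip": -1},{"linear": [0.9,-0.7,0.15],"rot": [0,0,0],"grip": -1},{"linear": [0.9,-0.7,0.15],"rot": [0,0,0],"grip": -1},{"linear": [0.9,-0.7,0.15],"rot": [0,0,0],"grip": -1},{"linear": [0.9,-0.7,0.15],"rot": [0,0,0],"grip": -1},{"linear": [0.9,-0.7,0.15],"rot": [0,0,0],"grip": -1},{"linear": [0.9,-0.7,0.15],"rot": [0,0,0],"grip": -1},{"linear": [0.9,-0.7,0.15],"rot": [0,0,0],"grip": -1},{"linear": [0.9,-0.7,0.15],"rot": [0,0,0],"grip": -1},{"linear": [0.9,-0.7,0.15],"rot": [0,0,0],"grip": -1}])

```text
time: 2.1
ee_pos: [0.4087, 0.4002, 0.2844]
eef_rot: [0.112, 0.994, 0.0, -0.0]
ft_force: [-0.6, -0.1, -0.0]
width: 0.0872
```

Call:
apply_moves(commands=[{"linear": [0.57,-0.97,0],"rot": [0,0,0],"grip": -1},{"linear": [0.57,-0.97,0],"rot": [0,0,0],"grip": -1},{"linear": [0.57,-0.97,0],"rot": [0,0,0],"grip": -1},{"linear": [0.57,-0.97,0],"rot": [0,0,0],"grip": -1},{"linear": [0.57,-0.97,0],"rot": [0,0,0],"grip": -1},{"linear": [0.57,-0.97,0],"rot": [0,0,0],"grip": -1},{"linear": [0.57,-0.97,0],"rot": [0,0,0],"grip": -1},{"linear": [0.57,-0.97,0],"rot": [0,0,0],"grip": -1},{"linear": [0.57,-0.97,0],"rot": [0,0,0],"grip": -1},{"linear": [0.57,-0.97,0],"rot": [0,0,0],"grip": -1}])

```text
time: 3.1
ee_pos: [0.5802, 0.1107, 0.2843]
eef_rot: [0.111, 0.994, 0.0, -0.0]
ft_force: [-0.9, 0.9, -1.1]
width: 0.0871
```

Call:
apply_moves(commands=[{"linear": [0.008,-0.876,0],"rot": [0,0,-0.1],"grip": -1},{"linear": [0.008,-0.876,0],"rot": [0,0,-0.1],"grip": -1},{"linear": [0.008,-0.876,0],"rot": [0,0,-0.1],"grip": -1},{"linear": [0.008,-0.876,0],"rot": [0,0,-0.1],"grip": -1},{"linear": [0.008,-0.876,0],"rot": [0,0,-0.1],"grip": -1},{"linear": [0.008,-0.876,0],"rot": [0,0,-0.1],"grip": -1},{"linear": [0.008,-0.876,-0.2],"rot": [0,0,-0.1],"grip": -1},{"linear": [0.008,-0.876,-0.3],"rot": [0,0,-0.1],"grip": -1},{"linear": [0.008,-0.876,-0.4],"rot": [0,0,-0.1],"grip": -1},{"linear": [0.008,-0.876,-0.4],"rot": [0,0,-0.1],"grip": -1},{"linear": [0.008,-0.876,-0.4],"rot": [0,0,-0.1],"grip": -1}])

```text
time: 4.2
ee_pos: [0.5838, -0.153, 0.1654]
eef_rot: [0.266, 0.964, 0.0, -0.0]
ft_force: [-0.1, 0.3, 1.1]
width: 0.0871
```

Run:
```python
from h import *
from bench import r
s=r.read_state();Rm=R.from_quat(s['eef_rot']).as_matrix();print(s['time'],s['ee_pos'].round(4),Rm.round(3).tolist())
p=r.camera('side');t=r.camera('top')
def draw(p,n):
    f=np.ascontiguousarray(p['frame'][:,:,::-1])
    c=proj(p,[.5825,-.152,.06])[0].astype(int)
    for b in boxes('mid'):
        for u in proj(p,pose([.5825,-.152,0,2.5975],corners(b))):cv2.circle(f,tuple(np.round(u*16).astype(int)),8,(0,255,0),-1,shift=4)
    return cv2.resize(f[c[1]-55:c[1]+45,c[0]-50:c[0]+50],(400,400),interpolation=cv2.INTER_CUBIC)
cv2.imwrite('pics/pre.png',np.hstack([draw(p,0),draw(t,0)]))
```

```text
4.2 [ 0.5838 -0.153   0.1654] [[-0.859, 0.512, 0.0], [0.512, 0.859, 0.0], [0.0, 0.0, -1.0]]
```

View pics/pre.png

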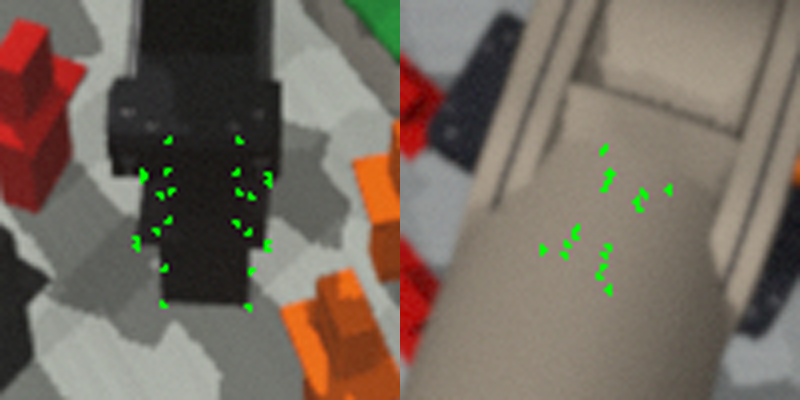

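The side overlay (green) sits on the pusher's edges and the open jaws straddle its grip bar. In the top view the arm hides the pusher. I'll descend and grip.

Call:
apply_moves(commands=[{"linear": [-0.004,0.003,-0.08],"rot": [0,0,0],"grip": -1},{"linear": [-0.004,0.003,-0.16],"rot": [0,0,0],"grip": -1},{"linear": [-0.004,0.003,-0.2],"rot": [0,0,0],"grip": -1},{"linear": [-0.004,0.003,-0.225],"rot": [0,0,0],"grip": -1},{"linear": [-0.004,0.003,-0.225],"rot": [0,0,0],"grip": -1},{"linear": [-0.004,0.003,-0.225],"rot": [0,0,0],"grip": -1}])

```text
time: 4.9
ee_pos: [0.5828, -0.154, 0.0982]
eef_rot: [0.267, 0.964, 0.0, 0.001]
ft_force: [0.5, 0.2, 0.1]
width: 0.0871
```

Call:
apply_moves(commands=[{"linear": [0,0,0],"rot": [0,0,0],"grip": 1},{"linear": [0,0,0],"rot": [0,0,0],"grip": 1},{"linear": [0,0,0],"rot": [0,0,0],"grip": 1},{"linear": [0,0,0],"rot": [0,0,0],"grip": 1},{"linear": [0,0,0],"rot": [0,0,0],"grip": 1},{"linear": [0,0,0],"rot": [0,0,0],"grip": 1},{"linear": [0,0,0],"rot": [0,0,0],"grip": 1},{"linear": [0,0,0],"rot": [0,0,0],"grip": 1},{"linear": [0,0,0],"rot": [0,0,0],"grip": 1},{"linear": [0,0,0],"rot": [0,0,0],"grip": 1}], newtons=50)

```text
time: 5.9
ee_pos: [0.5822, -0.1537, 0.0971]
eef_rot: [0.267, 0.964, 0.0, 0.0]
ft_force: [-0.1, -0.1, -0.7]
width: 0.02
```

Call:
apply_moves(commands=[{"linear": [0,0,0.1],"rot": [0,0,0],"grip": 1},{"linear": [0,0,0.2],"rot": [0,0,0],"grip": 1},{"linear": [0,0,0.3],"rot": [0,0,0],"grip": 1},{"linear": [0,0,0.4],"rot": [0,0,0],"grip": 1},{"linear": [0,0,0.5],"rot": [0,0,0],"grip": 1},{"linear": [0,0,0.6],"rot": [0,0,0],"grip": 1},{"linear": [0,0,0.7],"rot": [0,0,0],"grip": 1},{"linear": [-0.03,0.1,0.75],"rot": [0,0,0.02],"grip": 1},{"linear": [-0.06,0.2,0.75],"rot": [0,0,0.04],"grip": 1},{"linear": [-0.09,0.3,0.75],"rot": [0,0,0.06],"grip": 1},{"linear": [-0.12,0.4,0.75],"rot": [0,0,0.08],"grip": 1},{"linear": [-0.15,0.5,0.75],"rot": [0,0,0.1],"grip": 1},{"linear": [-0.17,0.6,0.75],"rot": [0,0,0.12],"grip": 1},{"linear": [-0.19,0.7,0.75],"rot": [0,0,0.14],"grip": 1},{"linear": [-0.2,0.8,0.75],"rot": [0,0,0.149],"grip": 1},{"linear": [-0.215,0.9,0.75],"rot": [0,0,0.149],"grip": 1},{"linear": [-0.217,0.95,0.75],"rot": [0,0,0.149],"grip": 1},{"linear": [-0.217,0.95,0.75],"rot": [0,0,0.149],"grip": 1}])

```text
time: 7.7
ee_pos: [0.5166, 0.1333, 0.3217]
eef_rot: [0.034, 0.999, 0.0, -0.0]
ft_force: [-0.1, 0.1, -1.6]
width: 0.0196
```

Call:
apply_moves(commands=[{"linear": [0.001,0.1,0],"rot": [0,0,0],"grip": 1},{"linear": [0.001,0.18,0],"rot": [0,0,0],"grip": 1},{"linear": [0.001,0.233,-0.04],"rot": [0,0,0],"grip": 1},{"linear": [0.001,0.233,-0.09],"rot": [0,0,0],"grip": 1},{"linear": [0.001,0.233,-0.09],"rot": [0,0,0],"grip": 1},{"linear": [0.001,0.233,-0.09],"rot": [0,0,0],"grip": 1},{"linear": [0.001,0.233,-0.09],"rot": [0,0,0],"grip": 1}])

```text
time: 8.4
ee_pos: [0.5178, 0.2002, 0.2957]
eef_rot: [0.037, 0.999, 0.0, 0.0]
ft_force: [1.1, -1.1, -0.7]
width: 0.0195
```

```bash
cat > look.py <<'E'
from h import *
from bench import r
import sys,pickle
s=r.read_state();e=s['ee_pos'];Rm=R.from_quat(s['eef_rot']).as_matrix();a=np.arctan2(Rm[1,1],Rm[0,1])-np.pi/2
print(s['time'],e.round(4),'yaw',a.round(4),'tilt',Rm[:,2].round(4),'F',s['ft_force'].round(1),'T',s['torque'].round(2),'w',s['width'])
out=[]
for n in('side','top'):
    p=r.camera(n);pickle.dump(p,open(f'{n}_{sys.argv[1]}.pkl','wb'));f=np.ascontiguousarray(p['frame'][:,:,::-1]);k=5
    c=proj(p,[.517,.203,.19])[0].astype(int);x0=c[0]-40;y0=c[1]-50
    f=cv2.resize(f[y0:y0+100,x0:x0+80],None,fx=k,fy=k,interpolation=cv2.INTER_CUBIC)
    D=lambda X,col:[cv2.circle(f,tuple(np.round(((u-[x0,y0]+.5)*k)).astype(int)),2,col,-1) for u in proj(p,X)]
    for b in boxes('mid'):D(pose([e[0],e[1],e[2]-.097,a],corners(b)),(0,255,0))
    for w,h in((74,50),(56,32)):D(pose([.517,.2033,.17,-.074],np.array([[x*w/2,y*h/2,0] for x in(-1,1) for y in(-1,1)])/1e3),(0,0,255))
    out.append(f)
cv2.imwrite(f'pics/look{sys.argv[1]}.png',np.hstack(out))
E
python3 look.py 1
```

```text
8.4 [0.5178 0.2002 0.2957] yaw -0.0734 tilt [ 8.e-04  2.e-04 -1.e+00] F [ 1.1 -1.1 -0.7] T [0.02 0.   0.04] w 0.01952363184277871
```

View pics/look1.png

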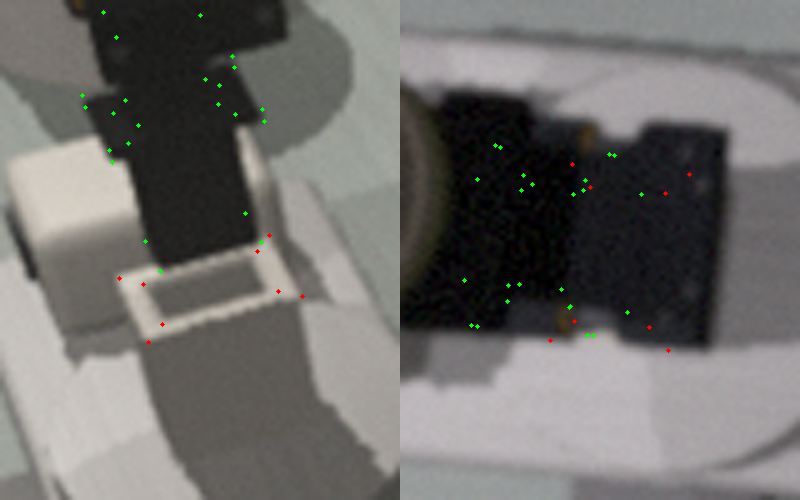

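```bash
cat > fit.py <<'E'
from h import *
from bench import r
import pickle,sys
def quad(p,q,w,h,roi):
    x,y,W,H=roi;m=np.zeros((H*8,W*8),np.uint8);u=proj(p,pose(q,np.array([[-w,-h,0],[w,-h,0],[w,h,0],[-w,h,0]])/2e3))
    cv2.fillConvexPoly(m,np.round((u-[x,y]+.5)*8*16).astype(np.int32),1,shift=4)
    return cv2.resize(m.astype(np.float32),(W,H),interpolation=cv2.INTER_AREA)
def chute():
    P=pickle.load(open('p1.pkl','rb'))
    for ns in(('side',),('top',),('side','top')):
        def c(q):
            q=[q[0],q[1],.17,q[2]];v=0
            for n in ns:
                p=P[n];u=proj(p,[.517,.203,.17])[0].astype(int);roi=(u[0]-32,u[1]-32,64,64);I=p['frame'][roi[1]:roi[1]+64,roi[0]:roi[0]+64].mean(2)
                Q=[quad(p,q,*d,roi) for d in((82,58),(74,50),(54,30),(46,22))]
                A=np.stack([Q[0]-Q[1],Q[1]-Q[2],Q[2]],-1);out=A[...,0];ring=A[...,1]
                m=lambda w:(w*I).sum()/w.sum()
                v-=2*m(ring)-m(out)-m(Q[2])
            return v
        x0=np.array([.517,.2033,-.074]);o=minimize(c,x0,method='Nelder-Mead',options=dict(initial_simplex=x0+np.vstack([np.zeros(3),np.diag([.004,.004,.04])])))
        print('chute',ns,o.x.round(4),round(o.fun,1))
def push(f,dz):
    s=r.read_state();e=s['ee_pos'];Rm=R.from_quat(s['eef_rot']).as_matrix();a=np.arctan2(Rm[1,1],Rm[0,1])-np.pi/2
    p=pickle.load(open(f,'rb'));z=e[2]-dz
    u=proj(p,[e[0],e[1],z+.07])[0].astype(int);v=proj(p,[e[0],e[1],z])[0].astype(int)
    roi=(u[0]-30,u[1]-6,60,v[1]-u[1]+16);I=p['frame'][roi[1]:roi[1]+roi[3],roi[0]:roi[0]+60].max(2).astype(float)
    obs=np.clip((80-I)/(80-35),0,1)
    for yaw in(a,None):
        c=lambda q:((sil(p,[q[0],q[1],z,yaw if yaw is not None else q[2]],'mid',roi)-obs)**2).sum()
        x0=np.array([e[0],e[1],a]);o=minimize(c,x0,method='Nelder-Mead',options=dict(initial_simplex=x0+np.vstack([np.zeros(3),np.diag([.006,.006,.06])])))
        print('pusher',o.x.round(4),'minus TCP',(o.x[:2]-e[:2]).round(4),round(o.fun,1))
if __name__=='__main__':
    chute();push(sys.argv[1],.097)
E
python3 fit.py side_1.pkl
```

```text
chute ('side',) [ 0.5158  0.2044 -0.0852] -127.4
chute ('top',) [ 0.5173  0.2048 -0.082 ] -114.2
chute ('side', 'top') [ 0.5163  0.2047 -0.082 ] -240.0
pusher [ 0.5182  0.2035 -0.1028] minus TCP [0.0005 0.0029] 51.2
pusher [ 0.5182  0.2034 -0.1809] minus TCP [0.0004 0.0028] 39.4
```

Call:
apply_moves(commands=[{"linear": [-0.007,0.004,-0.02],"rot": [0,0,-0.003],"grip": 1},{"linear": [-0.007,0.004,-0.04],"rot": [0,0,-0.003],"grip": 1},{"linear": [-0.007,0.004,-0.06],"rot": [0,0,-0.003],"grip": 1},{"linear": [-0.007,0.004,-0.075],"rot": [0,0,-0.003],"grip": 1},{"linear": [-0.007,0.004,-0.085],"rot": [0,0,-0.003],"grip": 1},{"linear": [-0.007,0.004,-0.092],"rot": [0,0,-0.003],"grip": 1},{"linear": [-0.007,0.004,-0.097],"rot": [0,0,-0.003],"grip": 1},{"linear": [-0.007,0.004,-0.102],"rot": [0,0,-0.003],"grip": 1},{"linear": [-0.007,0.004,-0.106],"rot": [0,0,-0.003],"grip": 1},{"linear": [-0.007,0.004,-0.106],"rot": [0,0,-0.003],"grip": 1}])

```text
time: 9.5
ee_pos: [0.5158, 0.2024, 0.2667]
eef_rot: [0.041, 0.999, 0.001, 0.001]
ft_force: [-6.0, -2.4, 21.3]
width: 0.0195
```

```bash
python3 look.py 2; python3 fit.py side_2.pkl | grep push
```

```text
9.5 [0.5158 0.2024 0.2667] yaw -0.0815 tilt [ 0.0028  0.002  -1.    ] F [-6.  -2.4 21.3] T [-1.02  2.11 -0.02] w 0.019504685756701397
pusher [ 0.5162  0.2051 -0.1056] minus TCP [0.0004 0.0027] 51.8
pusher [ 0.5156  0.2054 -0.1915] minus TCP [-0.0002  0.003 ] 40.7
```

View pics/look2.png

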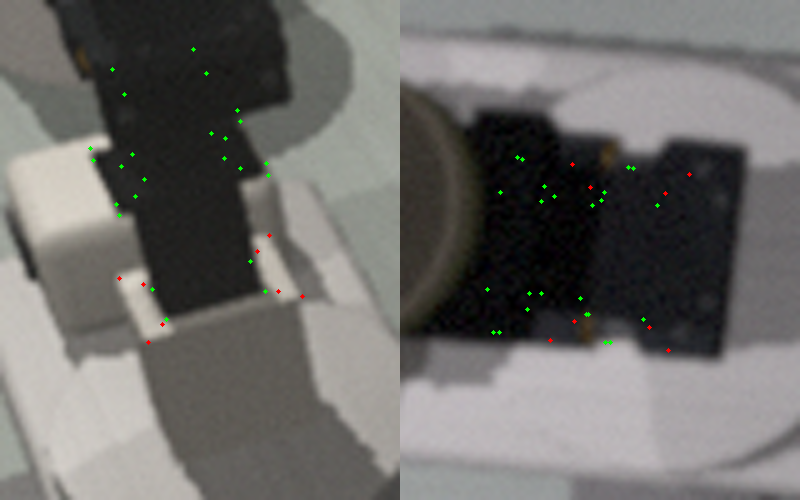

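Contact came with 21 N up and the foot at about rim height. The side view shows the foot near the slot, with its front edge around (165..255, 320..295) in the crop. I'll look closer without the dots before correcting.

Run:
```python
from h import *
import pickle
p=pickle.load(open('side_2.pkl','rb'))
c=proj(p,[.517,.203,.17])[0];print(c)
x0,y0=int(c[0])-25,int(c[1])-20
f=p['frame'][y0:y0+40,x0:x0+50,::-1].astype(float);f=255*(np.clip(f/230,0,1))**.6
f=cv2.resize(f.astype(np.uint8),None,fx=15,fy=15,interpolation=cv2.INTER_CUBIC);cv2.imwrite('pics/z2.png',f);print(x0,y0)
```

```text
[184.56428549 126.03401073]
159 106
```

View pics/z2.png

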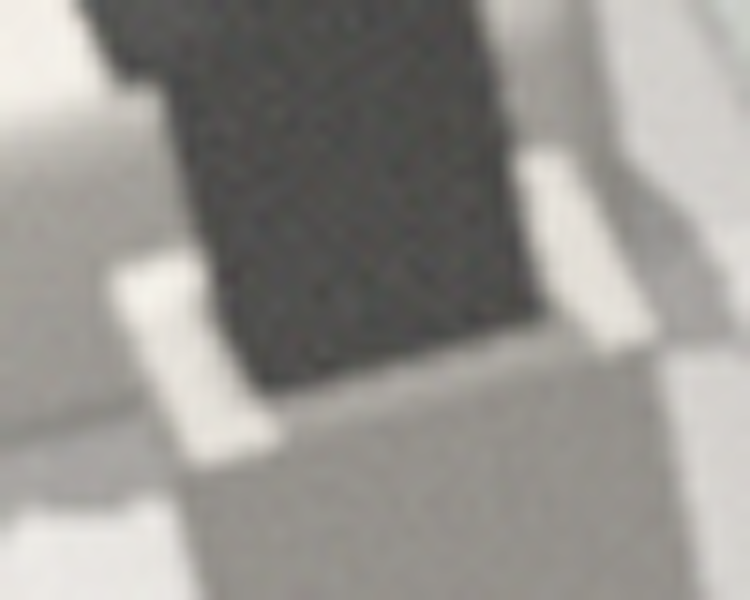

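In the zoom, the foot corners are at (265,392) and (545,318), and the rim corners at (195,468) and (660,335). The foot is centred within about 1 mm and seems caught on the bevel. The reaction points to −x, so I'll lift slightly, shift that way and try again.

Call:
apply_moves(commands=[{"linear": [0,0,0.01],"rot": [0,0,0],"grip": 1},{"linear": [-0.005,-0.001,0.01],"rot": [0,0,0],"grip": 1},{"linear": [-0.005,-0.001,0.01],"rot": [0,0,0],"grip": 1},{"linear": [-0.005,-0.001,0.005],"rot": [0,0,0],"grip": 1},{"linear": [-0.005,-0.001,0],"rot": [0,0,0],"grip": 1},{"linear": [-0.005,-0.001,0],"rot": [0,0,0],"grip": 1},{"linear": [-0.005,-0.001,0],"rot": [0,0,0],"grip": 1}])

```text
time: 10.3
ee_pos: [0.5147, 0.2023, 0.2667]
eef_rot: [0.041, 0.999, 0.001, 0.002]
ft_force: [-3.9, -2.3, 23.7]
width: 0.0198
```

```bash
cat > st.py <<'E'
from h import *
from bench import r
s=r.read_state();e=s['ee_pos'];Rm=R.from_quat(s['eef_rot']).as_matrix()
print(s['time'],e.round(4),'yaw',round(np.arctan2(Rm[1,1],Rm[0,1])-np.pi/2,4),'tilt',Rm[:,2].round(4),'F',s['ft_force'].round(1),'T',s['torque'].round(2))
E
python3 st.py
```

```text
10.3 [0.5147 0.2023 0.2667] yaw -0.0815 tilt [ 0.0037  0.0023 -1.    ] F [-3.9 -2.3 23.7] T [-0.89  1.6   0.  ]
```

Call:
apply_moves(commands=[{"linear": [0,0,0.01],"rot": [0,0,0],"grip": 1},{"linear": [0.005,0.006,0.012],"rot": [0,0,0],"grip": 1},{"linear": [0.005,0.006,0.012],"rot": [0,0,0],"grip": 1},{"linear": [0.005,0.006,0.005],"rot": [0,0,0],"grip": 1},{"linear": [0.005,0.006,0],"rot": [0,0,0],"grip": 1},{"linear": [0.005,0.006,0],"rot": [0,0,0],"grip": 1},{"linear": [0.005,0.006,0],"rot": [0,0,0],"grip": 1}])

```text
time: 11.0
ee_pos: [0.5158, 0.2039, 0.2665]
eef_rot: [0.041, 0.999, 0.001, 0.001]
ft_force: [-7.5, -3.6, 27.3]
width: 0.0197
```

```bash
python3 st.py
```

```text
11.0 [0.5158 0.2039 0.2665] yaw -0.0815 tilt [ 0.0025  0.0016 -1.    ] F [-7.5 -3.6 27.3] T [-1.46  2.37 -0.05]
```

Pressing gives more force but no drop. I'll lift clear and check whether the pusher has tilted in the jaws or is off to one side.

Call:
apply_moves(commands=[{"linear": [0,0,0.03],"rot": [0,0,0],"grip": 1},{"linear": [0,0,0.05],"rot": [0,0,0],"grip": 1},{"linear": [0,0,0.05],"rot": [0,0,0],"grip": 1},{"linear": [0,0,0.05],"rot": [0,0,0],"grip": 1}])

```text
time: 11.4
ee_pos: [0.5151, 0.2039, 0.2776]
eef_rot: [0.041, 0.999, -0.0, -0.0]
ft_force: [0.2, -0.6, -1.6]
width: 0.0195
```

```bash
python3 st.py
cat > fit2.py <<'E'
from h import *
from bench import r
import pickle,sys
n=sys.argv[1]
s=r.read_state();e=s['ee_pos'];Rm=R.from_quat(s['eef_rot']).as_matrix();a=np.arctan2(Rm[1,1],Rm[0,1])-np.pi/2
p=r.camera('side');pickle.dump(p,open(f'side_{n}.pkl','wb'))
c=proj(p,[e[0],e[1],e[2]-.05])[0].astype(int);roi=(c[0]-28,c[1]-14,56,44)
I=p['frame'][roi[1]:roi[1]+roi[3],roi[0]:roi[0]+roi[2]].max(2).astype(float)
obs=np.clip((85-I)/(85-35),0,1)
def sil6(q):
    x,y,w,h=roi;m=np.zeros((h*S,w*S),np.uint8);T=R.from_euler('ZYX',[q[3],q[4],q[5]])
    for b in boxes('mid'):
        X=T.apply(corners(b)-[0,0,.099])+np.array(q[:3])+[0,0,.002]
        u=(proj(p,X)-[x,y]+.5)*S;cv2.fillConvexPoly(m,cv2.convexHull(np.round(u*16).astype(np.int32)),1,shift=4)
    m=cv2.resize(m.astype(np.float32),(w,h),interpolation=cv2.INTER_AREA);m[:]=cv2.GaussianBlur(m,(0,0),.7);return m
for free in([0,1],[0,1,4],[0,1,3,4],[0,1,2,4],[0,1,2,3,4,5]):
    x0=np.array([e[0],e[1],e[2],a,0,0]);st=np.array([.004,.004,.003,.05,.04,.03])
    def c(v): q=x0.copy();q[free]=v;return ((sil6(q)-obs)**2).sum()
    v0=x0[free];o=minimize(c,v0,method='Nelder-Mead',options=dict(maxiter=800,initial_simplex=v0+np.vstack([np.zeros(len(free)),np.diag(st[free])])))
    q=x0.copy();q[free]=o.x;foot=R.from_euler('ZYX',q[3:]).apply([0,0,-.099])+q[:3]+[0,0,.002]
    print(free,q.round(4),'foot',foot.round(4),round(o.fun,1))
m=sil6(q);k=6
A=cv2.resize(p['frame'][roi[1]:roi[1]+roi[3],roi[0]:roi[0]+roi[2],::-1].astype(np.float32),None,fx=k,fy=k,interpolation=cv2.INTER_CUBIC).clip(0,255)
B=cv2.resize(np.dstack([obs*255,m*0,m*255]).astype(np.float32),None,fx=k,fy=k,interpolation=cv2.INTER_NEAREST)
cv2.imwrite(f'pics/f{n}.png',np.hstack([(255*(A/230).clip(0,1)**.6),B]).astype(np.uint8))
E
python3 fit2.py 3
```

```text
11.4 [0.5151 0.2039 0.2776] yaw -0.0811 tilt [-8.e-04 -4.e-04 -1.e+00] F [ 0.2 -0.6 -1.6] T [-0.    0.1   0.02]
[0, 1] [ 0.5149  0.2054  0.2776 -0.0811  0.      0.    ] foot [0.5149 0.2054 0.1806] 27.8
[0, 1, 4] [ 0.5153  0.2056  0.2776 -0.0811  0.0073  0.    ] foot [0.5146 0.2057 0.1806] 28.5
[0, 1, 3, 4] [ 0.5146  0.2052  0.2776 -0.1529 -0.0024  0.    ] foot [0.5149 0.2052 0.1806] 24.2
[0, 1, 2, 4] [ 0.5218  0.2362  0.2534 -0.0811  0.0056  0.    ] foot [0.5213 0.2363 0.1564] 16.6
[0, 1, 2, 3, 4, 5] [ 0.5154  0.21    0.2768 -0.1738 -0.0007 -0.0602] foot [0.5145 0.2041 0.18  ] 21.7
```

View pics/f3.png

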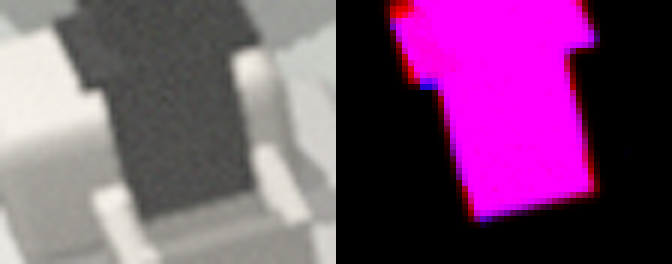

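The fit shows no tilt in the jaws (pitch under 0.01 rad). The lateral force just follows the arm's radial compliance, while the moments put the contact at the foot's −x/−y corner. So I'll press lightly and sweep toward +x/±y to let it drop in.

Call:
apply_moves(commands=[{"linear": [0.003,0,-0.02],"rot": [0,0,0],"grip": 1},{"linear": [0.003,0,-0.038],"rot": [0,0,0],"grip": 1},{"linear": [0.003,0,-0.046],"rot": [0,0,0],"grip": 1},{"linear": [0.003,0,-0.046],"rot": [0,0,0],"grip": 1},{"linear": [0.005,0,-0.046],"rot": [0,0,0],"grip": 1},{"linear": [0.007,0,-0.046],"rot": [0,0,0],"grip": 1},{"linear": [0.009,0,-0.046],"rot": [0,0,0],"grip": 1},{"linear": [0.009,0,-0.046],"rot": [0,0,0],"grip": 1}])

```text
time: 12.25
ee_pos: [0.5172, 0.204, 0.2665]
eef_rot: [0.041, 0.999, 0.001, -0.0]
ft_force: [-9.9, -3.3, 21.9]
width: 0.0195
```

```bash
python3 st.py
```

```text
12.25 [0.5172 0.204  0.2665] yaw -0.0811 tilt [-6.0e-04  1.1e-03 -1.0e+00] F [-9.9 -3.3 21.9] T [-1.13  3.08 -0.13]
```

Call:
apply_moves(commands=[{"linear": [0,0,0.012],"rot": [0,0,0],"grip": 1},{"linear": [0,0.007,0.012],"rot": [0,0,0],"grip": 1},{"linear": [0,0.007,0.012],"rot": [0,0,0],"grip": 1},{"linear": [0,0.007,0.006],"rot": [0,0,0],"grip": 1},{"linear": [0,0.007,0],"rot": [0,0,0],"grip": 1},{"linear": [0,0.007,0],"rot": [0,0,0],"grip": 1}])

```text
time: 12.85
ee_pos: [0.5177, 0.2058, 0.2638]
eef_rot: [0.041, 0.999, -0.0, -0.0]
ft_force: [0.6, -0.3, -0.9]
width: 0.0199
```

```bash
python3 st.py
```

```text
12.85 [0.5177 0.2058 0.2638] yaw -0.0814 tilt [-8.e-04 -4.e-04 -1.e+00] F [ 0.6 -0.3 -0.9] T [-0.04  0.02 -0.  ]
```

Call:
apply_moves(commands=[{"linear": [0,0,0.012],"rot": [0,0,0],"grip": 1},{"linear": [0,-0.015,0.012],"rot": [0,0,0],"grip": 1},{"linear": [0,-0.015,0.012],"rot": [0,0,0],"grip": 1},{"linear": [0,-0.015,0.006],"rot": [0,0,0],"grip": 1},{"linear": [0,-0.015,0],"rot": [0,0,0],"grip": 1},{"linear": [0,-0.015,0],"rot": [0,0,0],"grip": 1}])

```text
time: 13.45
ee_pos: [0.5183, 0.2013, 0.2667]
eef_rot: [0.041, 0.999, 0.001, 0.001]
ft_force: [-4.8, -1.8, 14.6]
width: 0.0195
```

```bash
python3 st.py
```

```text
13.45 [0.5183 0.2013 0.2667] yaw -0.0816 tilt [ 0.002   0.0012 -1.    ] F [-4.8 -1.8 14.6] T [-0.94  1.26 -0.03]
```

The +y probe at (0.5177, 0.2058) dropped in with zero force. I'll go back there and descend gently.

Call:
apply_moves(commands=[{"linear": [0,0,0.014],"rot": [0,0,0],"grip": 1},{"linear": [0,0.015,0.014],"rot": [0,0,0],"grip": 1},{"linear": [0,0.015,0.014],"rot": [0,0,0],"grip": 1},{"linear": [0,0.015,0.006],"rot": [0,0,0],"grip": 1},{"linear": [0,0.015,0],"rot": [0,0,0],"grip": 1},{"linear": [0,0.015,-0.006],"rot": [0,0,0],"grip": 1},{"linear": [0,0.015,-0.012],"rot": [0,0,0],"grip": 1},{"linear": [0,0.015,-0.012],"rot": [0,0,0],"grip": 1}])

```text
time: 14.25
ee_pos: [0.5178, 0.2058, 0.2605]
eef_rot: [0.041, 0.999, -0.0, -0.0]
ft_force: [0.5, 0.3, -1.6]
width: 0.0195
```

```bash
python3 st.py
```

```text
14.25 [0.5178 0.2058 0.2605] yaw -0.0814 tilt [-5.e-04 -2.e-04 -1.e+00] F [ 0.5  0.3 -1.6] T [ 0.02 -0.01 -0.02]
```

Call:
apply_moves(commands=[{"linear": [0,0,-0.01],"rot": [0,0,0],"grip": 1},{"linear": [0,0,-0.02],"rot": [0,0,0],"grip": 1},{"linear": [0,0,-0.03],"rot": [0,0,0],"grip": 1},{"linear": [0,0,-0.04],"rot": [0,0,0],"grip": 1},{"linear": [0,0,-0.05],"rot": [0,0,0],"grip": 1},{"linear": [0,0,-0.05],"rot": [0,0,0],"grip": 1}])

```text
time: 14.85
ee_pos: [0.5177, 0.2059, 0.2454]
eef_rot: [0.041, 0.999, -0.0, -0.0]
ft_force: [-0.9, -0.5, -1.6]
width: 0.0194
```

```bash
python3 st.py
```

```text
14.85 [0.5177 0.2059 0.2454] yaw -0.0813 tilt [-7.e-04 -3.e-04 -1.e+00] F [-0.9 -0.5 -1.6] T [-0.04 -0.04 -0.07]
```

Call:
apply_moves(commands=[{"linear": [0,0,-0.015],"rot": [0,0,0],"grip": 1},{"linear": [0,0,-0.03],"rot": [0,0,0],"grip": 1},{"linear": [0,0,-0.045],"rot": [0,0,0],"grip": 1},{"linear": [0,0,-0.06],"rot": [0,0,0],"grip": 1},{"linear": [0,0,-0.075],"rot": [0,0,0],"grip": 1},{"linear": [0,0,-0.09],"rot": [0,0,0],"grip": 1},{"linear": [0,0,-0.1],"rot": [0,0,0],"grip": 1},{"linear": [0,0,-0.11],"rot": [0,0,0],"grip": 1},{"linear": [0,0,-0.12],"rot": [0,0,0],"grip": 1},{"linear": [0,0,-0.12],"rot": [0,0,0],"grip": 1},{"linear": [0,0,-0.12],"rot": [0,0,0],"grip": 1}])

```text
time: 15.95
ee_pos: [0.5179, 0.2059, 0.2102]
eef_rot: [0.041, 0.999, 0.0, 0.0]
ft_force: [-3.4, -1.9, 5.6]
width: 0.0195
```

```bash
python3 st.py
```

```text
15.95 [0.5179 0.2059 0.2102] yaw -0.0814 tilt [ 1.e-04  2.e-04 -1.e+00] F [-3.4 -1.9  5.6] T [-0.4   0.76 -0.03]
```

Call:
apply_moves(commands=[{"linear": [0,0,-0.01],"rot": [0,0,0],"grip": 1},{"linear": [0,0,-0.02],"rot": [0,0,0],"grip": 1},{"linear": [0,0,-0.03],"rot": [0,0,0],"grip": 1},{"linear": [0,0,-0.038],"rot": [0,0,0],"grip": 1},{"linear": [0,0,-0.045],"rot": [0,0,0],"grip": 1},{"linear": [0,0,-0.045],"rot": [0,0,0],"grip": 1},{"linear": [0,0,-0.045],"rot": [0,0,0],"grip": 1}])

```text
time: 16.65
ee_pos: [0.518, 0.206, 0.1973]
eef_rot: [0.041, 0.999, 0.0, 0.0]
ft_force: [-3.6, -2.7, 9.6]
width: 0.0198
```

```bash
python3 st.py; python3 look.py 4
```

```text
16.65 [0.518  0.206  0.1973] yaw -0.0813 tilt [ 5.e-04  5.e-04 -1.e+00] F [-3.6 -2.7  9.6] T [-0.68  1.27  0.01]
16.65 [0.518  0.206  0.1973] yaw -0.0813 tilt [ 5.e-04  5.e-04 -1.e+00] F [-3.6 -2.7  9.6] T [-0.68  1.27  0.01] w 0.01977560428633541
```

View pics/look4.png

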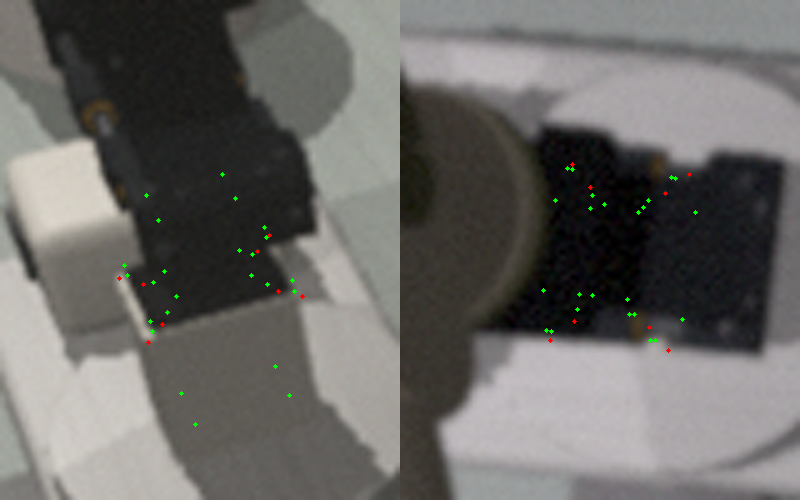

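The collar is now about at the rim and hides it; the shaft has vanished into the chute, and the force of 11 N matches roughly 18 mm of plate travel. I'll press slightly more to seat the collar.

Call:
apply_moves(commands=[{"linear": [0,0,-0.004],"rot": [0,0,0],"grip": 1},{"linear": [0,0,-0.008],"rot": [0,0,0],"grip": 1},{"linear": [0,0,-0.01],"rot": [0,0,0],"grip": 1},{"linear": [0,0,-0.01],"rot": [0,0,0],"grip": 1},{"linear": [0,0,-0.01],"rot": [0,0,0],"grip": 1},{"linear": [0,0,-0.01],"rot": [0,0,0],"grip": 1}])

```text
time: 17.35
ee_pos: [0.5181, 0.206, 0.1967]
eef_rot: [0.041, 0.999, 0.001, 0.001]
ft_force: [-13.4, -5.9, 30.5]
width: 0.0196
```

```bash
python3 st.py
```

```text
17.35 [0.5181 0.206  0.1967] yaw -0.0814 tilt [ 0.0012  0.0016 -1.    ] F [-13.4  -5.9  30.5] T [-1.56  3.23  0.02]
```

The collar is seated: z stopped at 0.1967 while the force jumped. I'll ease the overpress a little, check it's steady and hand in.

Call:
apply_moves(commands=[{"linear": [0,0,0.004],"rot": [0,0,0],"grip": 1},{"linear": [0,0,0.004],"rot": [0,0,0],"grip": 1},{"linear": [0,0,0.004],"rot": [0,0,0],"grip": 1},{"linear": [0,0,0.004],"rot": [0,0,0],"grip": 1},{"linear": [0,0,0.004],"rot": [0,0,0],"grip": 1}])

```text
time: 17.85
ee_pos: [0.5181, 0.2059, 0.1967]
eef_rot: [0.041, 0.999, 0.001, 0.0]
ft_force: [-10.2, -3.9, 20.0]
width: 0.0198
```

```bash
python3 st.py
python3 - <<'E'
from bench import r
s=r.read_state();print(s['width'],abs(s['joint_vel']).max())
if s['ee_pos'][2]<.199 and s['ft_force'][2]>9 and s['width']>.018: print(r.close_job())
E
```

```text
17.85 [0.5181 0.2059 0.1967] yaw -0.0814 tilt [ 0.001   0.0011 -1.    ] F [-10.2  -3.9  20. ] T [-1.06  2.24 -0.  ]
0.01977065542699901 0.0019387192959004224
the job is handed in; nothing more can be done
None
```

I gripped the middle black pusher and slid it down the chute until its collar stopped on the rim. The job was handed in at 17.85 s with the gripper still holding it down. No verdict was reported.

**Choosing the pusher:** its outline matched the middle-sized model best in both camera views (residual 86, against 175 for thin and 490 for thick).

**What went wrong on the way:** the first tries at the chute caught on its rim, pushing back with 15–27 N. The camera estimate of the chute was about 1–2 mm off from where the pusher finally went in. Light probing found the opening near (0.518, 0.206) m, and the pusher then slid in freely.

**Last checks:**

| Check | Reading |
|---|---|
| Tool height | 0.1967 m, unchanged while the push was varied between 20 and 30 N, so the collar is on the rim |
| Upward force | 20 N |
| Gripper opening | 19.8 mm, matching the 20 mm grip bar |
| Tilt | about 0.0015 rad |
| Turn against the slot | within about 0.01 rad of the camera estimates |
| Joint speeds | about 0.002 rad/s at most |

**Not checked:** I did not re-measure the jar, tub and food box at the end; the planned path kept clear of them. I never read the spring plate's travel directly. About 11 N just before the collar touched implies roughly 18 mm.

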